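# Oil the tray-conveyor chain and inch it with the key

## Task

Oil the tray conveyor's chain and then inch it: pump the lubricator's sprung hand lever through three full strokes, each time right down to its stop and all the way back up. Then take the key with the oblong bow and flat bit from the key stand, work it into the key switch on the control box until its collar sits on the lock face (the pins stick: wiggle it from side to side along the slot, do not force it), turn it a quarter turn clockwise to its stop and keep holding it there. The program finishes while still holding the key turned - the switch springs back if let go - and everything else stays where it is.

Things in the scene. Friction and masses are not known exactly. Their poses are not given: they have to be found in the camera images.
- pump: hand-lever chain lubricator bolted to the table: steel foot 190 x 100 mm, grey pump block 80 mm tall, amber oil reservoir 82 mm across and 158 mm tall behind it. Origin on the table under the lever's pivot; x points from the lever's end to the reservoir, y across, z up. The lever points to -x
- lever_pivot (a point): the pump lever's pivot (axis along the pump's y), 118 mm above the table
- lever_grip (a point): middle of the black rubber grip of the pump lever, on the grip's own axis: grip 24 mm in diameter, 80 mm long, running along the lever, its middle 165 mm from the pivot. At rest the lever rises towards its end, 0.42 rad above level, so this point is 185 mm above the table; at the bottom stop it is 97 mm above the table
- pump_lever (a joint): angle the lever is pressed down, rad: 0 at rest at the top, 0.55 at the bottom stop (0.13 rad below level). Sprung: it takes about 4 N at the grip at the top and 9 N at the bottom, and it rises again by itself when let up
- control_box: grey control box 200 x 100 x 80 mm fixed to the table. Origin under its centre, x along its length, z up. On its top from -x to +x: key switch, white pilot lamp (104 mm tall in all), stop mushroom (40 mm across, 112 mm tall in all)
- lock_mouth (a point): centre of the key slot in the face of the key switch, a 34 mm square steel plate, face 84 mm above the table, 62 mm from the box's centre. Axes as the control box's: the slot is 14.5 mm long along y, 6.5 mm wide along x, bevelled 2 mm all round. The plate is 6 mm thick; below it the cylinder has the same slot. The key can turn only when fully home, its bit below the plate
- lock_pins (a point): point on the lock's axis, 14.5 mm below its face, midway between two pins that stick out 3 mm into the slot, one from each end, 11.5 and 17.5 mm below the face. Sticky (3 N or more to slide), they jam under a straight push; each sideways push of the key along the slot (1.2 mm of play to either side) moves them back a little, and the lightly pressed key sinks further
- lock_cylinder (a joint): angle the cylinder is turned clockwise seen from above, rad: 0 at rest, 1.571 at its stop. Spring return: about 0.1 N m at the stop. The key has some 0.15 rad of play in it
- key_stand: white plastic block 64 x 190 x 36 mm fixed to the table, with three round holes (16 mm, 28 mm deep) in a row along its y, 65 mm apart, a key standing bit-down in each. Origin under its centre, z up
- key: the key to use, 62 mm, 50 g, upright, its collar on the stand. Origin at the bit's tip, z up the shank to the bow, x along the width of bit and bow, y through their thickness. Flat bit 12 (x) x 5 (y) x 14 mm with a blunt roof-shaped end (x) thinned to 1.6 mm (y); shank 5 mm; collar 22 mm across from 22 to 27 mm; oblong black bow 32 (x) x 10 mm (y) from 27 to 62 mm. A half turn makes no difference
- key_seat (a point): centre of the underside of the key's collar, 22 mm above the tip; it meets lock_mouth when the key is fully home
- key_bow (a point): point in the key's bow, 51 mm above the tip and 29 mm above the collar's underside: a good place to grip, across the 10 mm thickness
- panel_key: bystander in the stand: steel T-bar panel key, bar 46 mm long, 56 mm tall. Origin at its lower end
- barrel_key: bystander in the stand: round-barrelled key with a flat round brass bow 30 mm across, 64 mm tall. Origin at its lower end
- wrench: bystander: steel open-ended spanner 180 mm long, 8 mm high, lying. Origin under its middle
- screwdriver: bystander: black-handled screwdriver 200 mm long, lying. Origin under its middle
- oil_can: bystander: grey oil bottle 60 mm across, 150 mm tall. Origin under its middle
- grease_jar: bystander: white grease jar 66 mm across, 70 mm tall. Origin under its middle
- roller_tin: bystander: open aluminium tin 90 x 110 x 35 mm with chain rollers. Origin under its middle
- bread_loaf: bystander: brown loaf 140 mm long, 74 mm high. Origin under its middle

How it is judged:
On the way, in this order (a step that is already met when the one before it is completed fails the run):
1. lever right down, first stroke (value of joint pump_lever above 0.49 rad), for 0.02 s.
2. lever all the way up again (value of joint pump_lever below 0.06 rad), for 0.02 s.
3. lever right down, second stroke (value of joint pump_lever above 0.49 rad), for 0.02 s.
4. lever all the way up again (value of joint pump_lever below 0.06 rad), for 0.02 s.
5. lever right down, third stroke (value of joint pump_lever above 0.49 rad), for 0.02 s.
6. lever all the way up again (value of joint pump_lever below 0.06 rad), for 0.02 s.
7. key fully home in the lock, upright, not yet turned (z of key_seat in the frame of lock_mouth below 0.002 m and horizontal distance between key_seat and lock_mouth below 0.004 m and angle between key's own z axis and vertical below 0.12 rad and value of joint lock_cylinder below 0.5 rad), for 0.05 s.
8. key turned a quarter, to the stop (value of joint lock_cylinder above 1.4 rad), for 0.1 s.
At the end, for the whole second after the job is handed in: The fingers hold the key (more than 1 N), which stands upright (within 7 degrees) and fully home in the lock (collar within 2.5 mm of the face, within 4 mm of its centre), and keep the cylinder still at its stop, turned 1.4 rad or more; the pump lever is back up (below 0.06 rad) (value of joint lock_cylinder above 1.4 rad and velocity of joint lock_cylinder between -0.2 and 0.2 rad/s and z of key_seat in the frame of lock_mouth below 0.0025 m and horizontal distance between key_seat and lock_mouth below 0.004 m and angle between key's own z axis and vertical below 0.12 rad and contact force between the fingers and key above 1 N and value of joint pump_lever below 0.06 rad); the arm keeps its last pose, push and grip.
It fails at once if the key was forced: it bore on the control box with more than 80 N (contact force between key and control_box above 80 N).
It fails at once if another key was disturbed (moved over 20 mm) (distance of any of panel_key, barrel_key from where it was at the start of the episode above 0.02 m).
It fails at once if a bystander was moved over 30 mm (distance of any of wrench, screwdriver, oil_can, grease_jar, roller_tin, bread_loaf from where it was at the start of the episode above 0.03 m).
It also fails if it takes over 72 s, if anything falls off the work surface, if the arm or the gripper's body presses on something with over 40 N, if the wrist force passes 120 N, or if a joint passes its speed limit or range.

## Robot

A 6-joint arm with a two-finger parallel gripper is mounted at the origin on the work surface. World frame = base frame: x ahead of the robot, y to its left, z up, the work surface at z = 0. Lengths are in m, angles in rad, forces in N, time in s.
With the tool pointing down it reaches from about 0.2 to 0.875 m from the base axis. Payload 3.4 kg.
Tool frame: the origin (TCP) lies midway between the tips of the shut fingers; the grasp point (between the pads) lies 19 mm behind it; z points along the fingers, x is the direction in which the jaws open and shut, and the axes are right-handed (so a half turn about z gives the same grasp; the last joint's range is limited). The gripper opens to 94 mm and grips with 3 to 60 N. Pads are 16 mm wide; open, the fingers measure 119 mm over their backs; the gripper's body (75 mm by 177 mm) begins 78 mm behind the grasp point.
Start: joints at [-1.392, 0.276, 1.505, -0, 1.361, -0.121], TCP at [0.17, -0.549, 0.205] pointing down, gripper open.
Joint ranges: [-2.89, 2.89], [-0.75, 2.08], [0.22, 2.7], [-1.18, 4.32], [0.11, 2.71], [-2.7, 2.7]. Speed limits (rad/s): [2.57, 2.57, 3.14, 3.14, 3.14, 3.14].

## Interface

Orientations are given as a unit quaternion [w, x, y, z].
In Python, from rig import state, capture, hand_in gives the robot as it stands. The module is installed in compiled form; this text tells all that it offers.
- The arm moves only by the shell command python3 -m inch 'ROWS'. ROWS is JSON, a list of rows, each a list of 3 entries, a list of its own where there are three numbers: the shift along the tool's x, y, z in mm, then the turn, a rotation vector about the tool's x, y, z in degrees, then the opening, from 0 (shut) to 1 (fully open). A call has 1 to 20 rows; each row is the pose to reach, as a shift and turn from the pose measured when the call began, along the tool's axes at that moment; what a row does not reach only later rows make up. A row lasts 1/10 s, in which the tool goes at most 50 mm and 8.59 degrees, less where a joint would pass 70% of its speed; a pose out of reach is approached as far as the arm can. A call with a gripper value outside its range is refused whole. The fingers move at their own pace and stop on an object; the grip force is fixed at half the most. Time passes only in rows, so rows that repeat a pose let the fingers close. It gives the time, the measured TCP pose, the force and the opening at its end, in the units of the state.
- state(): the state, without advancing time (a new reading comes with each control period).
- capture(name): name is "scene" or "top"; returns a dict with "pixels" (400x640x3 uint8, red, green, blue), "fx", "fy", "cx", "cy" (pixels), "distortion" ([k1, k2, p1, p2, k3] as OpenCV has them; the pictures are not rectified), "origin" and "attitude" of the camera in the world. Camera axes: x right, y up, looking along -z (the intrinsics and any distortion apply to the point x, -y, -z); pixel columns grow to the right and rows downward; lengths in m; the calibration is good to about 2 mm. A picture is of the moment at which its call begins. There is no depth.
- hand_in(): hands the job in, once; it reports no verdict.
The state is a dict: "clock": time; "qpos": joint angles; "joint_velocities": joint speeds; "joint_torque": joint torques, N m; "eef_pos": TCP position; "orientation": TCP orientation; "contact_force": force on the tool from outside, world axes, zero at the start; "ft_torque": the same for the moment, N m; "width": finger opening in m.
Only numpy, scipy, OpenCV 4.12 (cv2) and the standard library are available. Lean on these libraries where they do the work, as an engineer would, in place of code of your own. Each camera call takes 0.05 s, during which the arm holds its last target. There are 200 camera calls.

## Working session

There is one attempt and no reset: what is moved stays moved. The work goes in short steps, Python scripts to look and compute and a shell command to move; the robot and the scene stay as the last step left them, time stands still between calls to the robot, and variables do not carry over. Pictures are saved under pics/ and viewed, about 8 in all and at most 12, crops included, and the job is handed in when it is done.

```bash
mkdir -p pics
python3 - <<'E'
from rig import state,capture
import cv2,json,numpy as np
for n in("scene","top"):
    c=capture(n); cv2.imwrite(f"pics/{n}0.png",c["pixels"][:,:,::-1]); print(n,{k:np.round(v,4).tolist() for k,v in c.items() if k!="pixels"})
print(state())
E
```

```text
scene {'fx': 414.6635, 'fy': 414.6635, 'cx': 312.7348, 'cy': 197.7025, 'distortion': [-0.0499, 0.0, 0.0, 0.0, 0.0], 'origin': [1.4878, 0.0594, 1.1087], 'attitude': [0.64, 0.2433, 0.2708, 0.6767]}
top {'fx': 474.6537, 'fy': 474.6537, 'cx': 302.2569, 'cy': 200.594, 'distortion': [0.0362, 0.0, 0.0, 0.0, 0.0], 'origin': [0.2786, -0.0144, 1.6597], 'attitude': [-0.6992, -0.059, 0.0639, 0.7096]}
{'clock': 0.1, 'qpos': array([-1.39200839e+00,  2.76471807e-01,  1.50597410e+00, -1.14621188e-05,
        1.36070298e+00, -1.21000017e-01]), 'joint_velocities': array([ 0.001264  , -0.00062866, -0.00089476, -0.00014093, -0.00054812,
       -0.00015621]), 'joint_torque': array([ 1.54139729e-03, -4.05455875e+01, -2.37780368e+01,  7.02180807e-02,
        2.98418070e-02, -4.57759893e-05]), 'eef_pos': array([ 0.16970854, -0.5488609 ,  0.20473835]), 'orientation': array([-5.30012308e-04,  8.04772989e-01, -5.93582202e-01, -5.69725654e-04]), 'contact_force': array([ 0.16425426, -0.4569545 ,  0.59367076]), 'ft_torque': array([-0.05885434,  0.00505344,  0.06483978]), 'width': 0.0937654913458058}
```

View pics/scene0.png

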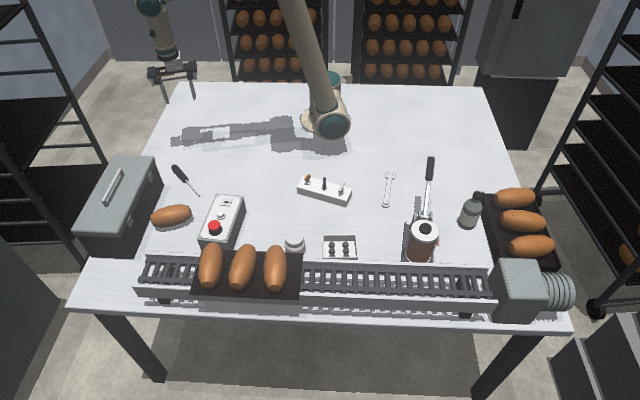

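View pics/top0.png

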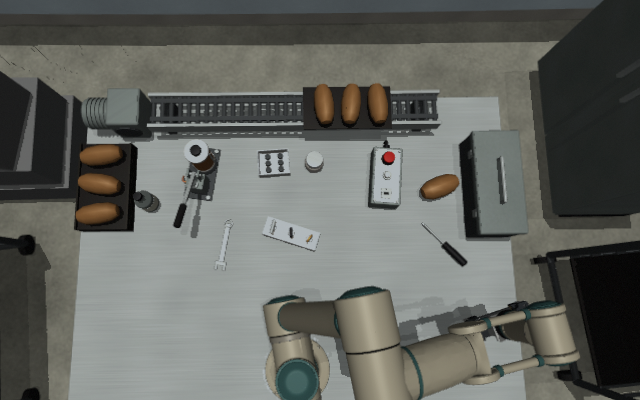

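The top view shows the pump at (198,170) with its lever grip at about (180,215), the key stand at (291,233), and the control box at (386,178) with its key switch at about (386,192). I'll enlarge these for exact pixels.

```bash
cat > h.py <<'E'
import numpy as np,cv2
from scipy.spatial.transform import Rotation as R
from rig import state,capture
def cam(c):
    K=np.array([[c["fx"],0,c["cx"]],[0,c["fy"],c["cy"]],[0,0,1.]]);q=c["attitude"]
    return K,np.array(c["distortion"]),R.from_quat([q[1],q[2],q[3],q[0]]).as_matrix(),np.array(c["origin"])
def ray(c,uv):
    K,D,M,o=cam(c); p=cv2.undistortPoints(np.array(uv,float).reshape(-1,1,2),K,D).reshape(-1,2)
    return o,np.c_[p[:,0],-p[:,1],-np.ones(len(p))]@M.T
def atz(c,uv,z):
    o,d=ray(c,uv); z=np.broadcast_to(z,len(d)); return o+d*((z-o[2])/d[:,2])[:,None]
def proj(c,P):
    K,D,M,o=cam(c); q=(np.atleast_2d(P)-o)@M*[1,-1,-1]
    return cv2.projectPoints(q,np.zeros(3),np.zeros(3),K,D)[0].reshape(-1,2)
def crop(c,x0,y0,w,h,s):
    im=cv2.resize(c["pixels"][y0:y0+h,x0:x0+w,::-1],None,fx=s,fy=s,interpolation=cv2.INTER_CUBIC)
    for x in range(-(-x0//10)*10,x0+w,10):
        cv2.line(im,((x-x0)*s,0),((x-x0)*s,6),(0,0,255),1); cv2.putText(im,str(x),((x-x0)*s,16),0,.35,(0,0,255))
    for y in range(-(-y0//10)*10,y0+h,10):
        cv2.line(im,(0,(y-y0)*s),(6,(y-y0)*s),(0,0,255),1); cv2.putText(im,str(y),(8,(y-y0)*s+4),0,.35,(0,0,255))
    return im
def sheet(name,ims):
    H=max(i.shape[0] for i in ims); cv2.imwrite(name,np.hstack([cv2.copyMakeBorder(i,0,H-i.shape[0],0,4,0) for i in ims]))
E
python3 - <<'E'
from h import *
t=capture("top");s=capture("scene")
sheet("pics/a.png",[np.vstack([crop(t,255,205,80,54,5)]),crop(t,365,142,46,72,8)]) 
sheet("pics/b.png",[crop(t,165,135,60,100,5),crop(s,400,150,50,118,5),])
E
```

```text
(no output)
```

View pics/a.png

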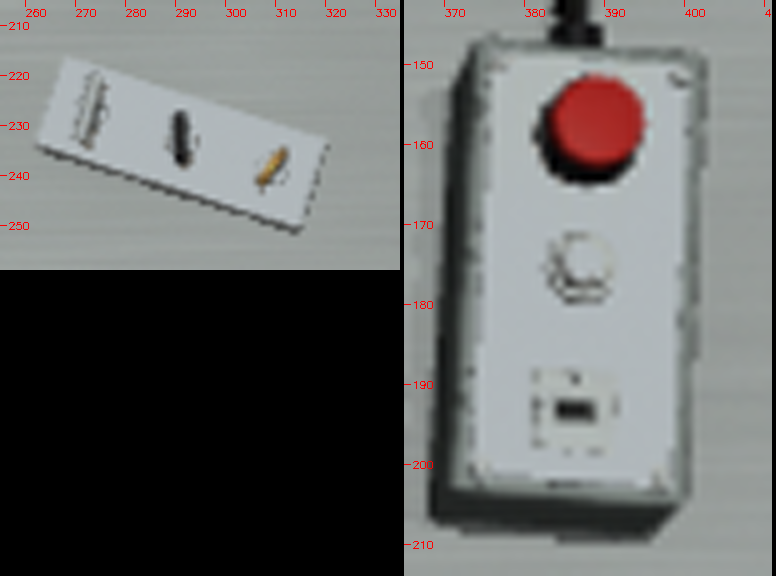

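View pics/b.png

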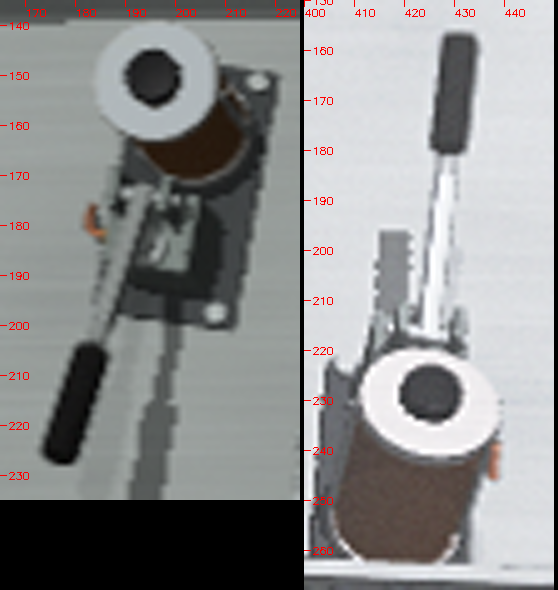

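Crops: the key's black bow is at top (291.2,232.8), the slot at (386.5,193.4) with its length along the image x, and the grip's middle at top (180.4,215.8) / scene (430,168.7).

Run:
```python
from h import *
t=capture("top");s=capture("scene")
print("grip mid/ends top z.185", atz(t,[(180.4,215.8),(184,204),(177,227.4)],[.185,.169,.201]).round(4).tolist())
print("grip scene",atz(s,[(430,168.7),(428.8,180.4),(431.2,157)],[.185,.169,.201]).round(4).tolist())
print("reservoir top centre",atz(t,[(195.5,150.5)],.158).round(4), atz(s,[(425,228.5)],.165).round(4))
print("slot",atz(t,[(386.5,193.4)],.084).round(4))
print("mushroom",atz(t,[(388.8,157)],.112).round(4),"lamp",atz(t,[(386.6,174.8)],.104).round(4))
# box top corners
print("boxtop",atz(t,[(374.5,148),(401,149.5),(399.5,204),(372.5,203)],.08).round(4).tolist())
print("key bow top",atz(t,[(290.8,227.9),(291.6,237.9),(291.2,232.8)],.076).round(4).tolist())
print("stand corners",atz(t,[(268,216.3),(320.5,233.5),(314,251),(262.5,234)],.036).round(4).tolist())
print("bystander bars",atz(t,[(274,227),(309,238.5)],[.06,.06]).round(4).tolist())
S=state();q=S["orientation"];print(R.from_quat([q[1],q[2],q[3],q[0]]).as_matrix().round(3))
```

```text
grip mid/ends top z.185 [[0.495, 0.355, 0.185], [0.535, 0.3488, 0.169], [0.4567, 0.3603, 0.201]]
grip scene [[0.4934, 0.3609, 0.185], [0.5312, 0.3552, 0.169], [0.4545, 0.3668, 0.201]]
reservoir top centre [[0.7134 0.3189 0.158 ]] [[0.7258 0.3206 0.165 ]]
slot [[ 0.5761 -0.3124  0.084 ]]
mushroom [[ 0.6953 -0.3204  0.112 ]] lamp [[ 0.6359 -0.3118  0.104 ]]
boxtop [[0.7366, -0.279, 0.08], [0.7299, -0.3699, 0.08], [0.5399, -0.3552, 0.08], [0.5446, -0.2644, 0.08]]
key bow top [[0.4645, 0.0124, 0.076], [0.4309, 0.0101, 0.076], [0.448, 0.0113, 0.076]]
stand corners [[0.5106, 0.0913, 0.036], [0.4484, -0.0886, 0.036], [0.389, -0.0651, 0.036], [0.4497, 0.1103, 0.036]]
bystander bars [[0.4703, 0.0696, 0.06], [0.4296, -0.0483, 0.06]]
[[ 0.295 -0.955 -0.   ]
 [-0.955 -0.295  0.001]
 [-0.001 -0.    -1.   ]]
```

```bash
cat >> h.py <<'E'
def go(p,yaw):
    "shift mm, rotvec deg in tool axes to a tool-down pose at p, tool x at yaw deg"
    S=state();q=S["orientation"];A=R.from_quat([q[1],q[2],q[3],q[0]]);a=np.radians(yaw)
    T=R.from_matrix(np.array([[np.cos(a),np.sin(a),0],[np.sin(a),-np.cos(a),0],[0,0,-1]]))
    print("shift",(A.inv().apply(np.array(p)-S["eef_pos"])*1000).round(1),"turn",np.degrees((A.inv()*T).as_rotvec()).round(2),
      "t",round(S["clock"],2),"pos",S["eef_pos"].round(4),"F",S["contact_force"].round(1),"w",round(S["width"],4),"q6",round(S["qpos"][5],2))
E
python3 -c "
from h import *
go([.494,.358,.25],81.5)"
```

```text
shift [-771.  -577.7  -44.3] turn [-5.0000e-02  0.0000e+00 -1.5432e+02] t 0.3 pos [ 0.1698 -0.5492  0.2052] F [-1.3  0.2 -0.4] w 0.094 q6 -0.12
```

```bash
python3 -m inch '[[[0,0,-45],[0,0,-8],0],[[-771,-578,-45],[0,0,-154.3],0],[[-771,-578,-45],[0,0,-154.3],0],[[-771,-578,-45],[0,0,-154.3],0],[[-771,-578,-45],[0,0,-154.3],0],[[-771,-578,-45],[0,0,-154.3],0],[[-771,-578,-45],[0,0,-154.3],0],[[-771,-578,-45],[0,0,-154.3],0],[[-771,-578,-45],[0,0,-154.3],0],[[-771,-578,-45],[0,0,-154.3],0],[[-771,-578,-45],[0,0,-154.3],0],[[-771,-578,-45],[0,0,-154.3],0],[[-771,-578,-45],[0,0,-154.3],0],[[-771,-578,-45],[0,0,-154.3],0],[[-771,-578,-45],[0,0,-154.3],0],[[-771,-578,-45],[0,0,-154.3],0],[[-771,-578,-45],[0,0,-154.3],0],[[-771,-578,-45],[0,0,-154.3],0],[[-771,-578,-45],[0,0,-154.3],0],[[-771,-578,-45],[0,0,-154.3],0]]'
python3 -c "
from h import *
go([.494,.358,.25],81.5)"
```

```text
clock: 2.3
eef_pos: [0.49, 0.3474, 0.2506]
orientation: [-0.0, 0.757, 0.653, 0.0]
contact_force: [0.2, -0.8, -0.3]
width: 0.0004
shift [11.1  2.4  0.6] turn [ 0.01 -0.02  0.02] t 2.3 pos [0.49   0.3474 0.2506] F [ 0.2 -0.8 -0.3] w 0.0004 q6 -0.92
```

```bash
python3 -m inch '[[[11,2,20],[0,0,0],0],[[11,2,40],[0,0,0],0],[[11,2,60],[0,0,0],0],[[11,2,60],[0,0,0],0]]'; python3 -m inch '[[[0,0,20],[0,0,0],0],[[0,0,40],[0,0,0],0],[[0,0,60],[0,0,0],0],[[0,0,72],[0,0,0],0],[[0,0,78],[0,0,0],0],[[0,0,80],[0,0,0],0],[[0,0,80],[0,0,0],0]]'
python3 - <<'E'
from h import *
go([.494,.358,.107],81.5)
s=capture("scene");t=capture("top");sheet("pics/c.png",[crop(s,390,110,80,120,4),crop(t,150,140,80,100,4)])
E
```

```text
clock: 2.7
eef_pos: [0.4932, 0.358, 0.1885]
orientation: [-0.0, 0.757, 0.653, -0.001]
contact_force: [2.1, 0.7, 3.4]
width: 0.0004
clock: 3.4
eef_pos: [0.4912, 0.3592, 0.1109]
orientation: [-0.002, 0.757, 0.653, -0.001]
contact_force: [-5.6, 1.6, 10.3]
width: 0.0007
shift [-0.8  3.   3.9] turn [-0.26 -0.06  0.01] t 3.4 pos [0.4912 0.3592 0.1109] F [-5.6  1.6 10.3] w 0.0007 q6 -0.91
```

View pics/c.png

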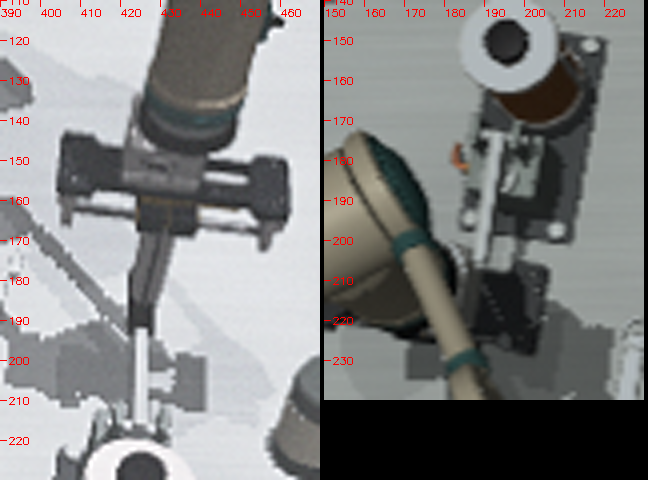

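The fingers sit on the grip and it is nearly at the bottom. I'll press a bit further to feel the stop.

```bash
python3 -m inch '[[[0,0,4],[0,0,0],0],[[0,0,4],[0,0,0],0]]';python3 -m inch '[[[0,0,4],[0,0,0],0],[[0,0,4],[0,0,0],0]]'; python3 -m inch '[[[0,0,3],[0,0,0],0],[[0,0,3],[0,0,0],0]]'
```

```text
clock: 3.7
eef_pos: [0.4911, 0.3594, 0.1107]
orientation: [-0.002, 0.757, 0.653, -0.0]
contact_force: [-3.5, -1.0, 11.7]
width: 0.0006
clock: 3.9
eef_pos: [0.4911, 0.3593, 0.1106]
orientation: [-0.002, 0.758, 0.653, 0.001]
contact_force: [-4.8, -0.3, 14.1]
width: 0.0002
clock: 4.1
eef_pos: [0.4911, 0.3593, 0.1108]
orientation: [-0.002, 0.758, 0.653, 0.002]
contact_force: [-2.7, -0.9, 9.9]
width: 0.0008
```

```bash
python3 -m inch '[[[0,0,6],[0,0,0],0],[[0,0,12],[0,0,0],0],[[0,0,12],[0,0,0],0]]'; python3 -m inch '[[[0,0,-20],[0,0,0],0],[[0,0,-50],[0,0,0],0],[[0,0,-80],[0,0,0],0],[[0,0,-100],[0,0,0],0],[[0,0,-100],[0,0,0],0],[[0,0,-100],[0,0,0],0]]'
```

```text
clock: 4.4
eef_pos: [0.4914, 0.3594, 0.1097]
orientation: [-0.001, 0.758, 0.653, 0.004]
contact_force: [-13.0, -6.6, 47.0]
width: 0.0004
clock: 5.0
eef_pos: [0.4907, 0.3584, 0.2099]
orientation: [-0.001, 0.758, 0.653, 0.005]
contact_force: [-0.1, -0.0, -0.0]
width: 0.0009
```

The stop is confirmed at z≈0.110 (47 N). Strokes two and three follow.

```bash
python3 -m inch '[[[0,0,30],[0,0,0],0],[[0,0,60],[0,0,0],0],[[0,0,90],[0,0,0],0],[[0,0,103],[0,0,0],0],[[0,0,105],[0,0,0],0],[[0,0,106],[0,0,0],0]]'; python3 -m inch '[[[0,0,-20],[0,0,0],0],[[0,0,-50],[0,0,0],0],[[0,0,-80],[0,0,0],0],[[0,0,-100],[0,0,0],0],[[0,0,-100],[0,0,0],0],[[0,0,-100],[0,0,0],0]]'
python3 -m inch '[[[0,0,30],[0,0,0],0],[[0,0,60],[0,0,0],0],[[0,0,90],[0,0,0],0],[[0,0,103],[0,0,0],0],[[0,0,105],[0,0,0],0],[[0,0,106],[0,0,0],0]]'; python3 -m inch '[[[0,0,-20],[0,0,0],0],[[0,0,-50],[0,0,0],0],[[0,0,-80],[0,0,0],0],[[0,0,-110],[0,0,0],0],[[0,0,-140],[0,0,0],0],[[0,0,-140],[0,0,0],0]]'
python3 - <<'E'
from h import *
go([.448,.011,.25],-86+180)
go([.448,.011,.25],-86)
E
```

```text
clock: 5.6
eef_pos: [0.4879, 0.3594, 0.1094]
orientation: [-0.003, 0.758, 0.653, 0.004]
contact_force: [-14.2, -3.7, 42.9]
width: 0.0003
clock: 6.2
eef_pos: [0.4867, 0.358, 0.2073]
orientation: [-0.003, 0.758, 0.653, 0.002]
contact_force: [0.1, 0.5, -0.0]
width: 0.0006
clock: 6.8
eef_pos: [0.4827, 0.3584, 0.1081]
orientation: [-0.005, 0.758, 0.653, 0.0]
contact_force: [-16.7, -6.7, 53.4]
width: 0.0005
clock: 7.4
eef_pos: [0.4844, 0.3579, 0.2497]
orientation: [-0.004, 0.758, 0.653, 0.002]
contact_force: [0.0, -0.7, -1.2]
width: 0.0005
shift [-348.5   15.3   -3.5] turn [ -0.15  -0.53 -12.49] t 7.4 pos [0.4844 0.3579 0.2497] F [ 0.  -0.7 -1.2] w 0.0005 q6 -0.91
shift [-348.5   15.3   -3.5] turn [ -0.78   0.23 167.5 ] t 7.4 pos [0.4844 0.3579 0.2497] F [ 0.  -0.7 -1.2] w 0.0005 q6 -0.91
```

```bash
python3 -m inch '[[[-348,15,0],[0,0,-12.5],0.4],[[-348,15,0],[0,0,-12.5],0.4],[[-348,15,0],[0,0,-12.5],0.4],[[-348,15,0],[0,0,-12.5],0.4],[[-348,15,0],[0,0,-12.5],0.4],[[-348,15,0],[0,0,-12.5],0.4],[[-348,15,0],[0,0,-12.5],0.4],[[-348,15,0],[0,0,-12.5],0.4],[[-348,15,0],[0,0,-12.5],0.4],[[-348,15,40],[0,0,-12.5],0.4],[[-348,15,80],[0,0,-12.5],0.4],[[-348,15,110],[0,0,-12.5],0.4],[[-348,15,110],[0,0,-12.5],0.4]]'
python3 - <<'E'
from h import *
go([.448,.011,.046],94)
s=capture("scene");t=capture("top");sheet("pics/d.png",[crop(s,285,130,80,80,6),crop(t,165,130,60,105,5)])
E
```

```text
clock: 8.7
eef_pos: [0.4431, 0.0151, 0.1318]
orientation: [-0.009, 0.681, 0.732, -0.0]
contact_force: [-0.7, -0.2, 0.3]
width: 0.0379
shift [-5.6  5.7 85.7] turn [-0.74 -0.72  0.16] t 8.7 pos [0.4431 0.0151 0.1318] F [-0.7 -0.2  0.3] w 0.0379 q6 -1.78
```

View pics/d.png

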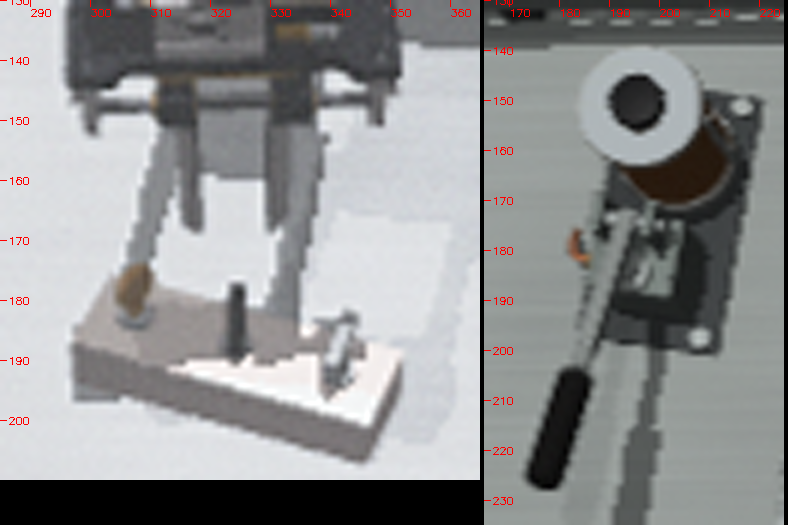

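The lever is back up, and the key's bow at (324.5,178–190) stands between the two finger lanes. Checking the key against the projection, then lowering.

```bash
python3 - <<'E'
from h import *
s=capture("scene")
print(proj(s,[[.464,.012,.076],[.432,.010,.076],[.464,.012,.041],[.448,.011,.0585]]).round(1))
go([.448,.011,.046],94)
E
python3 -m inch '[[[-5,6,30],[-0.7,-0.7,0],0.4],[[-5,6,60],[-0.7,-0.7,0],0.4],[[-5,6,80],[-0.7,-0.7,0],0.4],[[-5,6,86],[-0.7,-0.7,0],0.4],[[-5,6,86],[-0.7,-0.7,0],0.4]]'
python3 - <<'E'
from h import *
go([.448,.011,.046],94)
E
```

```text
[[322.6 182.5]
 [322.5 176.1]
 [322.6 189.4]
 [322.5 182.7]]
shift [-3.5 -0.4 91.1] turn [-0.05 -0.55  0.12] t 8.85 pos [0.4483 0.0137 0.1371] F [-0.5  0.2 -0.3] w 0.0377 q6 -1.78
clock: 9.35
eef_pos: [0.4554, 0.0101, 0.0517]
orientation: [0.005, 0.681, 0.732, 0.004]
contact_force: [1.1, 0.1, 0.1]
width: 0.0375
shift [ 1.4 -7.4  5.6] turn [0.71 0.15 0.14] t 9.35 pos [0.4554 0.0101 0.0517] F [1.1 0.1 0.1] w 0.0375 q6 -1.77
```

```bash
python3 -m inch '[[[3,-7.4,3],[0.7,0.15,0],0.4],[[3,-7.4,5.5],[0.7,0.15,0],0.4],[[3,-7.4,5.5],[0.7,0.15,0],0.4],[[3,-7.4,5.5],[0.7,0.15,0],0.4]]'
python3 -c "
from h import *
go([.448,.0125,.046],94)"
python3 -m inch '[[[0,0,0],[0,0,0],0],[[0,0,0],[0,0,0],0],[[0,0,0],[0,0,0],0],[[0,0,0],[0,0,0],0],[[0,0,0],[0,0,0],0]]'
python3 -c "
from h import *
go([.448,.0125,.046],94)"
```

```text
clock: 9.75
eef_pos: [0.4483, 0.0125, 0.0466]
orientation: [0.001, 0.681, 0.732, 0.0]
contact_force: [-0.2, 0.2, 0.2]
width: 0.0378
shift [-0.  -0.3  0.6] turn [0.08 0.02 0.14] t 9.75 pos [0.4483 0.0125 0.0466] F [-0.2  0.2  0.2] w 0.0378 q6 -1.77
clock: 10.25
eef_pos: [0.4483, 0.0129, 0.0466]
orientation: [0.0, 0.681, 0.732, 0.001]
contact_force: [0.8, 1.3, 0.1]
width: 0.0098
shift [-0.4 -0.3  0.6] turn [ 0.08 -0.02  0.12] t 10.25 pos [0.4483 0.0129 0.0466] F [0.8 1.3 0.1] w 0.0098 q6 -1.77
```

Gripped at 9.8 mm. Lifting.

```bash
python3 -m inch '[[[0,0,-15],[0,0,0],0],[[0,0,-35],[0,0,0],0],[[0,0,-60],[0,0,0],0],[[0,0,-90],[0,0,0],0],[[0,0,-120],[0,0,0],0],[[0,0,-135],[0,0,0],0],[[0,0,-135],[0,0,0],0],[[0,0,-135],[0,0,0],0]]'
python3 -c "
from h import *
go([.576,-.312,.17],-4.4)"
```

```text
clock: 11.05
eef_pos: [0.4477, 0.0128, 0.1811]
orientation: [0.0, 0.681, 0.732, 0.0]
contact_force: [0.0, 0.3, -1.1]
width: 0.0096
shift [-333.1  104.7   11. ] turn [ 2.000e-02 -5.000e-02  9.851e+01] t 11.05 pos [0.4477 0.0128 0.1811] F [ 0.   0.3 -1.1] w 0.0096 q6 -1.77
```

```bash
python3 -m inch '[[[-333,105,0],[0,0,98.5],0],[[-333,105,0],[0,0,98.5],0],[[-333,105,0],[0,0,98.5],0],[[-333,105,0],[0,0,98.5],0],[[-333,105,0],[0,0,98.5],0],[[-333,105,0],[0,0,98.5],0],[[-333,105,0],[0,0,98.5],0],[[-333,105,0],[0,0,98.5],0],[[-333,105,0],[0,0,98.5],0],[[-333,105,0],[0,0,98.5],0],[[-333,105,0],[0,0,98.5],0],[[-333,105,0],[0,0,98.5],0],[[-333,105,10],[0,0,98.5],0],[[-333,105,20],[0,0,98.5],0],[[-333,105,30],[0,0,98.5],0],[[-333,105,37],[0,0,98.5],0],[[-333,105,37],[0,0,98.5],0],[[-333,105,37],[0,0,98.5],0]]'
python3 - <<'E'
from h import *
go([.576,-.312,.13],-4.4)
s=capture("scene");t=capture("top")
print("proj mouth scene",proj(s,[[.576,-.312,.084],[.576,-.312,.111]]).round(1))
sheet("pics/e.png",[crop(s,185,150,66,75,8),crop(t,365,140,46,75,5)])
E
```

```text
clock: 12.85
eef_pos: [0.5763, -0.3118, 0.1438]
orientation: [-0.0, 0.999, -0.038, 0.0]
contact_force: [-0.4, 0.4, 0.1]
width: 0.0098
shift [-0.3  0.2 13.8] turn [-0.03 -0.03  0.03] t 12.85 pos [ 0.5763 -0.3118  0.1438] F [-0.4  0.4  0.1] w 0.0098 q6 -0.53
proj mouth scene [[224.7 201.4]
 [223.2 195.9]]
```

View pics/e.png

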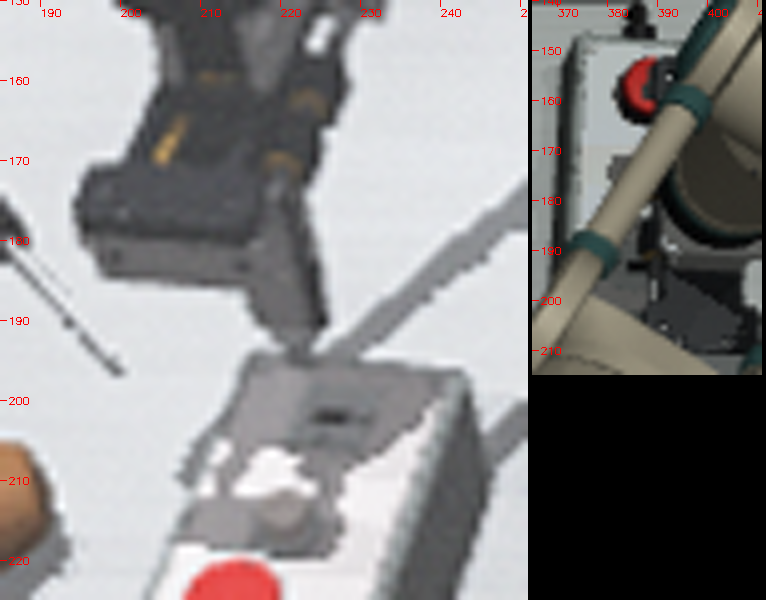

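Run:
```python
from h import *
s=capture("scene");t=capture("top");S=state();p=S["eef_pos"];print(p)
print("fingertip far-x edges",proj(s,p+np.array([[.017,.008,0],[.017,-.008,0],[0,0,-.0326],[0,0,-.0106],[.017,.008,.02],[.017,-.008,.02]])).round(1).tolist())
print("slot by scene",atz(s,[(226.5,202.1)],.084).round(4), "by top",atz(t,[(386.5,193.4)],.084).round(4))
im=cv2.resize(s["pixels"][178:208,208:238,::-1],None,fx=20,fy=20,interpolation=cv2.INTER_NEAREST)
for k in range(0,30,5):
    cv2.putText(im,str(208+k),(k*20,10),0,.4,(0,0,255)); cv2.putText(im,str(178+k),(0,k*20+10),0,.4,(0,0,255))
cv2.imwrite("pics/f.png",im)
```

```text
[ 0.57664239 -0.31206723  0.14468198]
fingertip far-x edges [[222.7, 192.9], [217.8, 192.7], [223.1, 195.8], [221.9, 191.3], [221.6, 188.6], [216.7, 188.4]]
slot by scene [[ 0.5789 -0.3051  0.084 ]] by top [[ 0.5761 -0.3124  0.084 ]]
```

View pics/f.png

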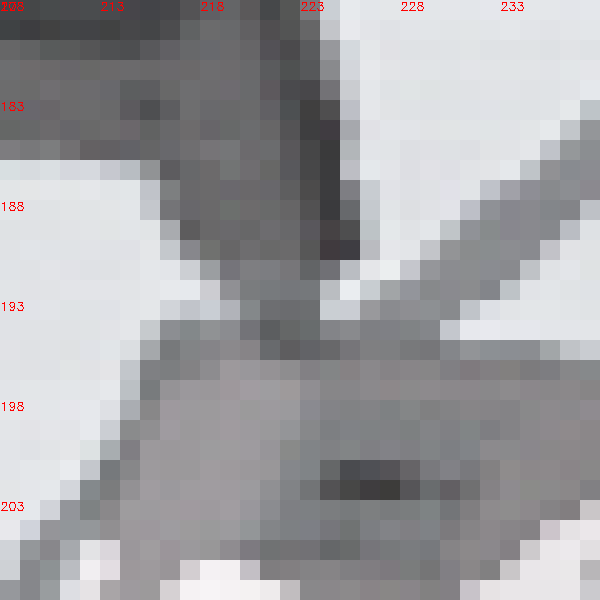

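Run:
```python
from h import *
s=capture("scene");p=state()["eef_pos"];print(p)
a=atz(s,[(222,195.3),(222.5,195.5)],p[2]-.0326);b=atz(s,[(226.1,201.5)],.084)
print("tip",a.round(4).tolist(),"slot",b.round(4),"rel tip-slot",(a-b).round(4).tolist())
f=atz(s,[(223.4,189.5)],p[2]+.012);print("finger +x+y corner minus tcp (exp .017,.008)",(f-p).round(4))
```

```text
[ 0.57659504 -0.31201008  0.1446503 ]
tip [[0.5744, -0.3164, 0.1121], [0.5752, -0.3145, 0.1121]] slot [[ 0.5763 -0.307   0.084 ]] rel tip-slot [[-0.0019, -0.0094, 0.0281], [-0.0011, -0.0075, 0.0281]]
finger +x+y corner minus tcp (exp .017,.008) [[0.0132 0.0116 0.012 ]]
```

The bit's tip (222.0,195.3) sits about 8–9 mm to the −y side of the slot (226.2,201.5) in the same picture, so the key is held off-centre along its bow. I'll correct for that, lower to just above the face and look again.

```bash
python3 -m inch '[[[0.5,-4,5],[0,0,0],0],[[0.5,-8.5,12],[0,0,0],0],[[0.5,-8.5,20],[0,0,0],0],[[0.5,-8.5,24],[0,0,0],0],[[0.5,-8.5,24],[0,0,0],0],[[0.5,-8.5,24],[0,0,0],0]]'
python3 - <<'E'
from h import *
s=capture("scene");S=state();print(S["eef_pos"].round(4),S["contact_force"].round(1))
im=cv2.resize(s["pixels"][180:210,208:238,::-1],None,fx=20,fy=20,interpolation=cv2.INTER_NEAREST)
for k in range(0,30,5):
    cv2.putText(im,str(208+k),(k*20,10),0,.4,(0,0,255)); cv2.putText(im,str(180+k),(0,k*20+10),0,.4,(0,0,255))
cv2.imwrite("pics/g.png",im)
E
```

```text
clock: 13.7
eef_pos: [0.5778, -0.3037, 0.1204]
orientation: [0.0, 0.999, -0.038, 0.001]
contact_force: [0.5, -0.8, -0.7]
width: 0.0099
[ 0.5779 -0.3038  0.1207] [ 0.   0.  -0.3]
```

View pics/g.png

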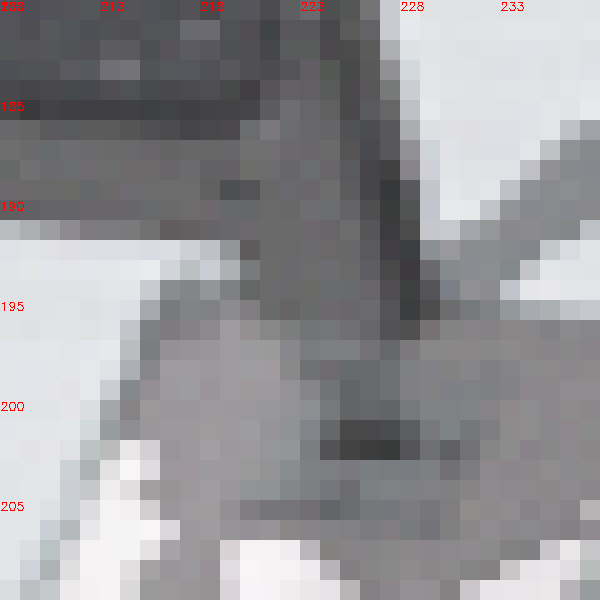

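The bit now sits over the slot (columns 224–228 against 224–229). Lowering gently.

```bash
python3 -m inch '[[[0,-0.5,2],[0,0,0],0],[[0,-0.5,4],[0,0,0],0],[[0,-0.5,5],[0,0,0],0],[[0,-0.5,5],[0,0,0],0]]';python3 -m inch '[[[0,0,1],[0,0,0],0],[[0,0,2],[0,0,0],0],[[0,0,3],[0,0,0],0],[[0,0,3],[0,0,0],0]]';python3 -m inch '[[[0,0,1],[0,0,0],0],[[0,0,2],[0,0,0],0],[[0,0,3],[0,0,0],0],[[0,0,3],[0,0,0],0]]'
python3 -c "
from h import *
go([.5778,-.3043,.0946],-4.4)"
```

```text
clock: 14.15
eef_pos: [0.5778, -0.3032, 0.1155]
orientation: [0.0, 0.999, -0.038, 0.001]
contact_force: [0.2, -0.2, -0.4]
width: 0.01
clock: 14.55
eef_pos: [0.578, -0.3039, 0.1125]
orientation: [0.001, 0.999, -0.038, 0.001]
contact_force: [0.9, -2.2, -0.8]
width: 0.0098
clock: 14.95
eef_pos: [0.5777, -0.304, 0.1092]
orientation: [0.001, 0.999, -0.038, 0.001]
contact_force: [-1.7, -0.8, -0.8]
width: 0.0097
shift [ 0.1  0.2 14.6] turn [ 0.09 -0.08  0.02] t 14.95 pos [ 0.5777 -0.304   0.1092] F [-1.7 -0.8 -0.8] w 0.0097 q6 -0.51
```

It is in the slot, about 7 mm deep with little force. Now to the pins, then wiggling.

```bash
python3 -m inch '[[[0,0,1],[0,0,0],0],[[0,0,2],[0,0,0],0],[[0,0,3],[0,0,0],0],[[0,0,4],[0,0,0],0],[[0,0,4],[0,0,0],0]]'; python3 -m inch '[[[0,2,2],[0,0,0],0],[[0,2,2],[0,0,0],0],[[0,-2,2],[0,0,0],0],[[0,-2,2],[0,0,0],0],[[0,2,3],[0,0,0],0],[[0,2,3],[0,0,0],0],[[0,-2,3],[0,0,0],0],[[0,-2,3],[0,0,0],0],[[0,0,3],[0,0,0],0]]'
python3 -c "
from h import *
go([.5778,-.3043,.0946],-4.4)"
```

```text
clock: 15.45
eef_pos: [0.5777, -0.3041, 0.1054]
orientation: [0.001, 0.999, -0.038, 0.001]
contact_force: [-1.0, -0.7, 1.1]
width: 0.01
clock: 16.35
eef_pos: [0.5777, -0.3041, 0.1019]
orientation: [0.001, 0.999, -0.038, 0.001]
contact_force: [-0.2, 0.2, -0.9]
width: 0.0102
shift [0.1 0.2 7.3] turn [ 0.11 -0.07  0.04] t 16.35 pos [ 0.5777 -0.3041  0.1019] F [-0.2  0.2 -0.9] w 0.0102 q6 -0.51
```

```bash
python3 -m inch '[[[0,2,2],[0,0,0],0],[[0,2,2],[0,0,0],0],[[0,-2,2],[0,0,0],0],[[0,-2,2],[0,0,0],0],[[0,2,3],[0,0,0],0],[[0,2,3],[0,0,0],0],[[0,-2,3],[0,0,0],0],[[0,-2,3],[0,0,0],0],[[0,0,3],[0,0,0],0]]'; python3 -m inch '[[[0,2,2],[0,0,0],0],[[0,2,2],[0,0,0],0],[[0,-2,2],[0,0,0],0],[[0,-2,2],[0,0,0],0],[[0,2,3],[0,0,0],0],[[0,2,3],[0,0,0],0],[[0,-2,3],[0,0,0],0],[[0,-2,3],[0,0,0],0],[[0,0,3],[0,0,0],0]]'
python3 -c "
from h import *
go([.5778,-.3043,.0946],-4.4)"
```

```text
clock: 17.25
eef_pos: [0.5777, -0.3041, 0.099]
orientation: [0.001, 0.999, -0.038, 0.001]
contact_force: [-0.5, -1.3, -0.5]
width: 0.0099
clock: 18.15
eef_pos: [0.5777, -0.3042, 0.096]
orientation: [0.001, 0.999, -0.038, 0.001]
contact_force: [-0.4, -0.5, -0.3]
width: 0.0099
shift [0.1 0.1 1.4] turn [ 0.14 -0.08  0.05] t 18.15 pos [ 0.5777 -0.3042  0.096 ] F [-0.4 -0.5 -0.3] w 0.0099 q6 -0.51
```

```bash
python3 -m inch '[[[0,2,1],[0,0,0],0],[[0,2,1],[0,0,0],0],[[0,-2,2],[0,0,0],0],[[0,-2,2],[0,0,0],0],[[0,2,3],[0,0,0],0],[[0,-2,3],[0,0,0],0],[[0,0,3],[0,0,0],0],[[0,0,3],[0,0,0],0]]'; python3 -m inch '[[[0,0,3],[0,0,0],0],[[0,0,3],[0,0,0],0],[[0,0,3],[0,0,0],0]]'
python3 - <<'E'
from h import *
go([.5778,-.3043,.0946],-4.4)
s=capture("scene")
im=cv2.resize(s["pixels"][180:210,208:238,::-1],None,fx=20,fy=20,interpolation=cv2.INTER_NEAREST)
cv2.imwrite("pics/h.png",im)
E
```

```text
clock: 18.95
eef_pos: [0.5778, -0.304, 0.0945]
orientation: [0.001, 0.999, -0.038, 0.001]
contact_force: [-2.7, -0.3, 7.3]
width: 0.0099
clock: 19.25
eef_pos: [0.5778, -0.304, 0.0945]
orientation: [0.002, 0.999, -0.038, 0.002]
contact_force: [-3.8, 0.3, 13.6]
width: 0.0096
shift [-0.   0.3 -0.1] turn [ 0.17 -0.21  0.05] t 19.25 pos [ 0.5778 -0.304   0.0945] F [-3.8  0.3 13.6] w 0.0096 q6 -0.51
```

View pics/h.png

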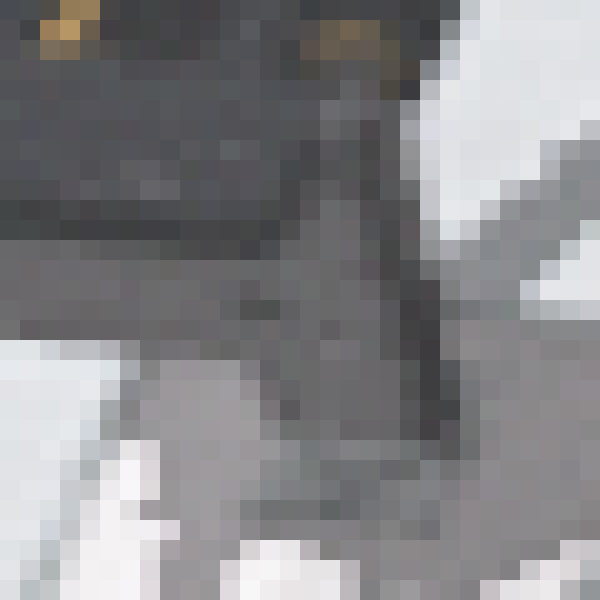

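The key bottomed at z=0.0945 (predicted 0.0946), with force building up, so the collar is on the face. Now I turn it about the lock axis, which lies about 7 mm from the TCP along tool y, watching the side forces.

```bash
python3 -m inch '[[[1,0.1,1],[0,0,8],0],[[1.9,0.3,1],[0,0,16],0],[[2.8,0.6,1],[0,0,24],0],[[3.7,1.1,1],[0,0,32],0],[[4.5,1.6,1],[0,0,40],0],[[4.5,1.6,1],[0,0,40],0]]'
python3 -c "
from h import *
go([.5778,-.304,.0945],-44.4);print(state()['ft_torque'].round(2))"
```

```text
clock: 19.9
eef_pos: [0.5793, -0.305, 0.0946]
orientation: [0.001, 0.926, -0.378, -0.001]
contact_force: [-7.3, 0.8, 8.7]
width: 0.0099
shift [-1.8  0.4  0.1] turn [ 0.14  0.02 -0.07] t 19.9 pos [ 0.5793 -0.305   0.0946] F [-7.3  0.8  8.7] w 0.0099 q6 0.19
[0.07 1.56 0.01]
```

The side force shows the axis is only about 2.5 mm from the TCP. I'll continue from the measured pose with that radius.

```bash
python3 -m inch '[[[0.3,0,1],[0,0,8],0],[[0.7,0.1,1],[0,0,16],0],[[1,0.2,1],[0,0,24],0],[[1.3,0.4,1],[0,0,32],0],[[1.6,0.6,1],[0,0,40],0],[[1.8,0.7,1],[0,0,46],0],[[1.9,0.8,1],[0,0,48],0],[[1.9,0.8,1],[0,0,48],0]]'
python3 -c "
from h import *
go([.5778,-.304,.0945],-94.4);print(state()['ft_torque'].round(2))"
```

```text
clock: 20.7
eef_pos: [0.5801, -0.3072, 0.0946]
orientation: [-0.001, -0.692, 0.722, -0.0]
contact_force: [-1.9, -0.6, 5.4]
width: 0.0095
shift [-3.1  2.4  0.1] turn [ 0.08 -0.14  1.92] t 20.7 pos [ 0.5801 -0.3072  0.0946] F [-1.9 -0.6  5.4] w 0.0095 q6 1.02
[-0.33  0.5   0.09]
```

```bash
for i in 1; do python3 -m inch '[[[0.2,0,1],[0,0,4],0],[[0.3,0,1],[0,0,8],0],[[0.3,0,1],[0,0,8],0],[[0.3,0,1],[0,0,8],0]]'; done
python3 -c "
from h import *
go([.5778,-.304,.0945],-94.4);print(state()['ft_torque'].round(3))"
python3 -m inch '[[[0.2,0,1],[0,0,3],0],[[0.2,0,1],[0,0,6],0],[[0.2,0,1],[0,0,6],0],[[0.2,0,1],[0,0,6],0]]'
python3 -c "
from h import *
go([.5778,-.304,.0945],-94.4);print(state()['ft_torque'].round(3))"
```

```text
clock: 21.1
eef_pos: [0.58, -0.3077, 0.0945]
orientation: [-0.001, -0.64, 0.769, -0.001]
contact_force: [-2.7, -1.1, 5.8]
width: 0.0094
shift [-3.2  2.8  0. ] turn [ 0.05 -0.17 -6.05] t 21.1 pos [ 0.58   -0.3077  0.0945] F [-2.7 -1.1  5.8] w 0.0094 q6 1.16
[-0.24   0.478  0.057]
clock: 21.5
eef_pos: [0.58, -0.308, 0.0946]
orientation: [-0.001, -0.599, 0.801, -0.001]
contact_force: [-2.3, -1.0, 5.4]
width: 0.0096
shift [-3.2  3.2  0.1] turn [ 1.000e-02 -2.000e-01 -1.202e+01] t 21.5 pos [ 0.58   -0.308   0.0946] F [-2.3 -1.   5.4] w 0.0096 q6 1.27
[-0.248  0.462  0.082]
```

```bash
P="from h import *
go([.5778,-.304,.0945],-94.4);S=state();print(S['ft_torque'].round(3),S['joint_torque'][5].round(3),S['width'].round(5))"
python3 -c "$P"
python3 -m inch '[[[0.1,0,1],[0,0,3],0],[[0.1,0,1],[0,0,5],0],[[0.1,0,1],[0,0,5],0],[[0.1,0,1],[0,0,5],0]]'
python3 -c "$P"
python3 - <<'E'
from h import *
s=capture("scene")
cv2.imwrite("pics/i.png",cv2.resize(s["pixels"][175:215,200:245,::-1],None,fx=14,fy=14,interpolation=cv2.INTER_CUBIC))
E
```

```text
shift [-3.2  3.2  0.1] turn [ 1.000e-02 -2.000e-01 -1.202e+01] t 21.5 pos [ 0.58   -0.308   0.0946] F [-2.3 -1.   5.4] w 0.0096 q6 1.27
clock: 21.9
eef_pos: [0.5798, -0.3082, 0.0946]
orientation: [-0.001, -0.564, 0.826, -0.001]
contact_force: [-2.3, -0.5, 6.1]
width: 0.0099
shift [-3.2  3.4  0. ] turn [ -0.02  -0.22 -16.97] t 21.9 pos [ 0.5798 -0.3082  0.0946] F [-2.3 -0.5  6.1] w 0.0099 q6 1.35Traceback (most recent call last):
  File "<string>", line 2, in <module>
    go([.5778,-.304,.0945],-94.4);S=state();print(S['ft_torque'].round(3),S['joint_torque'][5].round(3),S['width'].round(5))
                                                                                                        ^^^^^^^^^^^^^^^^
AttributeError: 'float' object has no attribute 'round'
Traceback (most recent call last):
AttributeError: 'float' object has no attribute 'round'
```

View pics/i.png

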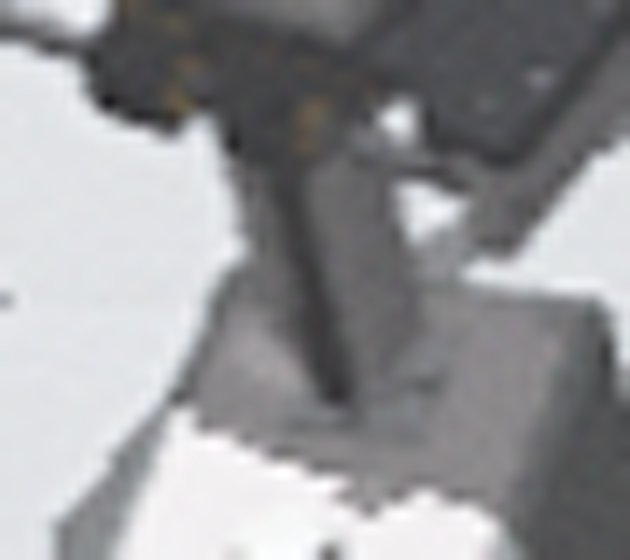

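```bash
P="from h import *
S=state();print(S['ft_torque'].round(3),S['joint_torque'].round(3),S['width'],S['qpos'][5])"
python3 -c "$P"
python3 -m inch '[[[0.1,0,1],[0,0,4],0],[[0.1,0,1],[0,0,4],0],[[0.1,0,1],[0,0,4],0]]'; python3 -c "$P"
python3 -m inch '[[[0.1,0,1],[0,0,0],0],[[0.1,0,1],[0,0,0],0],[[0.1,0,1],[0,0,0],0]]'; python3 -c "$P"
```

```text
[-0.143  0.527  0.179] [  1.108 -46.223 -20.869   0.883  -0.649   0.197] 0.009816414324199815 1.3526821960317221
clock: 22.25
eef_pos: [0.5798, -0.3083, 0.0946]
orientation: [-0.001, -0.535, 0.845, -0.002]
contact_force: [-2.4, -0.9, 4.9]
width: 0.0097
[-0.133  0.504  0.368] [  0.818 -46.238 -20.855   0.838  -0.633   0.353] 0.009703057014888472 1.4210560402090622
clock: 22.55
eef_pos: [0.5798, -0.3083, 0.0946]
orientation: [-0.001, -0.536, 0.844, -0.002]
contact_force: [-2.1, -0.2, 5.4]
width: 0.0093
[-0.055  0.466  0.34 ] [  0.663 -46.214 -20.859   0.742  -0.646   0.337] 0.009316814759572817 1.419656721048671
```

The torque rises from 0.08 to 0.18 to 0.37 N m over the last 9°, so the stop is reached. I'll check it holds steady, then hand in.

```bash
python3 -m inch '[[[0,0,1],[0,0,0],0],[[0,0,1],[0,0,0],0],[[0,0,1],[0,0,0],0],[[0,0,1],[0,0,0],0],[[0,0,1],[0,0,0],0],[[0,0,1],[0,0,0],0]]'; python3 -c "
from h import *
S=state();print(S['ft_torque'].round(3),S['width'],S['qpos'][5],S['contact_force'])
from rig import hand_in;print(hand_in())"
```

```text
clock: 23.15
eef_pos: [0.5798, -0.3083, 0.0946]
orientation: [-0.001, -0.536, 0.844, -0.002]
contact_force: [-2.4, -0.3, 5.8]
width: 0.0099
[-0.042  0.443  0.294] 0.009912329255194892 1.418410284710524 [-2.42389164 -0.25020602  5.79916257]
the job is handed in; nothing more can be done
None
```

I finished all the steps and handed the job in at about 23 s, with the gripper still holding the key turned. No verdict was reported, so what follows rests on my own readings.

- **Pump:** I gave the lever three full strokes. Each one pressed onto its stop (43–53 N, fingertips at about 0.109 m), and each time I lifted clear until the force read zero. A picture afterwards showed the lever back up.
- **Key:** It went in with light side-to-side wiggling. The collar reached the lock face at a TCP height of 0.0945 m, against 0.0946 m predicted, and the highest force I read was about 14 N.
- **Turn:** I turned the key clockwise until the torque climbed to 0.37 N m, which I took as the stop. The tool had turned about 111° by then, past the 90° plus 0.15 rad of play. I put the excess down to flex in the grip or error in my estimate of the box's angle.
- **Last check before hand-in:** The pose was steady, with torque about 0.3 N m, 6 N downward and the fingers at 9.9 mm on the bow.

**Unconfirmed:**
- The cylinder angle can't be read directly, and the last picture didn't show it.
- The lock position measured from the two cameras differed by about 5 mm.
- The key is held about 3 mm off-centre in the fingers, though the first picture suggested 7 mm. That left about 7 N of side force early in the turn, which I then corrected for.

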